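Set the shaft lock: line up the slotted disc and push the lock bar home

ROBOT

A 6-joint arm with a two-finger parallel gripper is mounted at the origin on the work surface. World frame = base frame: x ahead of the robot, y to its left, z up, the work surface at z = 0. Lengths are in m, angles in rad, forces in N, time in s.
With the tool pointing down it reaches from about 0.4 to 0.925 m from the base axis. Payload 12.5 kg.
Tool frame: the origin (TCP) lies midway between the tips of the shut fingers; the grasp point (between the pads) lies 19 mm behind it; z points along the fingers, y is the line along which they close (so a half turn about z gives the same grasp; the last joint's range is limited). The gripper opens to 95 mm and grips with 3 to 60 N. Pads are 20 mm wide; open, the fingers measure 119 mm over their backs; the gripper's body (75 mm by 180 mm) begins 59 mm behind the grasp point.
Start: joints at [1.017, 0.491, 1.559, -0, 1.092, -0.106], TCP at [0.271, 0.563, 0.181] pointing down, gripper open.
Joint ranges: [-3.1, 3.1], [-0.84, 2.19], [0.05, 2.79], [-1.13, 4.28], [0.06, 2.93], [-2.69, 2.69]. Speed limits (rad/s): [2.22, 2.22, 2.79, 3.14, 3.14, 3.14].

INTERFACE

Orientations are given as a rotation vector (axis times angle).
In Python, from workcell import arm gives the robot as it stands. The module is installed in compiled form; this text tells all that it offers.
- The arm moves only by the tool arm_command, never from a script. Its argument "targets" is a list that holds one entry, the list of rows, each a list of 7 numbers: the turn, a rotation vector about the tool's x, y, z in degrees, then the shift along the tool's x, y, z in cm, then the opening, from -1 (shut) to 1 (fully open), so that 0 is half open. In form: [[[ax, ay, az, x, y, z, grip], ...]]. A call has 1 to 8 rows; each row shifts and turns the commanded pose from where the row before left it, along the tool's axes as they then stand; what a row does not reach is not made up. A row lasts 1/10 s, in which the tool goes at most 50 mm and 8.59 degrees, less where a joint would pass 70% of its speed; a pose out of reach is approached as far as the arm can. A call with a gripper value outside its range is refused whole. The fingers move at their own pace and stop on an object; "force" is the grip in N (left out, the last holds). Time passes only in rows, so rows that do not move let the fingers close. It gives the time, the measured TCP pose, the force, the opening and the grip force at its end, in the units of the state.
- arm.state(): the state, without advancing time (a new reading comes with each control period).
- arm.get_image(name): name is "side" or "top" or "wrist"; returns a dict with "image" (420x560x3 uint8, blue, green, red), "z_map" (420x560 float32, m along the optical axis (not along the pixel's ray), 0 where there is no reading), "fx", "fy", "cx", "cy" (pixels), "dist_coeffs" ([k1, k2, p1, p2, k3] as OpenCV has them; the pictures are not rectified), "R" (3x3) and "t" (3): a world point X has camera coordinates R X + t; the wrist camera has in their place "T_tool_cam" (4x4, takes a point from camera to tool coordinates, whose origin is the TCP and whose axes are the flange's). Camera axes: x right, y down, z forward; pixel columns grow to the right and rows downward; lengths in m; the calibration is good to about 2 mm. A picture is of the moment at which its call begins: read the wrist's pose just before it.
- arm.hand_in(): hands the job in; it is judged then, once.
The state is a dict: "time": time; "q": joint angles; "qvel": joint speeds; "joint_torque": joint torques, N m; "position": TCP position; "tcp_rot": TCP orientation; "contact_force": force on the tool from outside, world axes, zero at the start; "moment": the same for the moment, N m; "opening": finger opening in m; "grip_force": force on a finger pad.
Only numpy, scipy, OpenCV 4.12 (cv2) and the standard library are available. Lean on these libraries where they do the work, as an engineer would, in place of code of your own. Each camera call takes 0.05 s, during which the arm holds its last target. There are 200 camera calls.

TASK

Set the photobooth's shaft lock: with a fingertip, turn the red slotted disc until its slot lines up with the yellow lock bar, then push the bar by its black tab through the slot until its nose is fully home against the end stop in the keeper beyond. Only push: never lift the bar out of its guide or carry it, and leave the silver capacitor can, the black lens mount and the white resistor block where they stand.

Things in the scene. Friction and masses are not known exactly. Their poses are not given: they have to be found in the camera images.
- lock_base: Fixed shaft lock: grey plate 325 x 120 x 10 mm with guide, red disc and keeper in line. Origin on the disc's vertical axis at shelf height (z = 0); x = the bar's travel, guide to keeper, z up. Plate: x -240 to +85, y -60 to +60 mm. Guide: open channel 19 mm wide, x -235 to -55 mm, floor 16 mm, wall tops 27 mm above the shelf.
- disc (a joint): Angle (rad) of the red disc (96 mm across) about lock_base's vertical axis, growing anticlockwise from above. 0: white pin points to the keeper, slot square across the bar. Slot in line at +1.571 (pin to lock_base +y) and equally at -1.571 (pin to -y); end stops only at +-1.95. Starts in -0.9 to 0.9. Stays where left: friction 0.08 N m, about 2.5 N at the pin.
- slot (a point): Point on the disc's axis, level with the disc's top, 31 mm above the shelf. Turns with the disc: its y runs along the slot, its x toward the pin. Slot 24 mm wide, open at the top and both ends, floor 15 mm above the shelf. The 16 mm wide bar enters freely if the slot is within 0.08 rad of its line.
- pin (a point): Centre of the white upright pin on the disc: 14 mm in diameter, 34 mm from the disc's axis, from the disc's top (31 mm above the shelf) up to 61 mm; this point is 46 mm above the shelf. Pushed sideways, it turns the disc.
- tab (a point): Centre of the black upright tab at the bar's tail: 10 mm thick along the bar, 26 mm wide, from the bar's top (30 mm above the shelf) to 60 mm; this point is 45 mm up. Its x runs along the bar to the nose. With the bar home it lies 62 mm behind the disc's axis (lock_base x -62 mm).
- nose (a point): Foremost point of the bar's rounded nose, half-way up the bar. At the start it is 60 to 85 mm short of the disc's axis (lock_base x -60 to -85 mm); home, it touches the end stop 70 mm beyond the axis.
- capacitor: Matte silver flash capacitor can, upright, 35 mm in diameter, 56 mm high with its terminals; origin at the centre of its underside. Loose; not to be disturbed.
- lens_mount: Black plastic lens mount, a ring 56 mm across, 38 mm bore, 18 mm high, lying flat; origin at the centre of its underside. Loose; not to be disturbed.
- resistor: White ceramic resistor block 48 x 22 x 20 mm, long side along its x; origin at the centre of its underside. Loose; not to be disturbed.
- stop (a point): Middle of the face of the steel end stop in the keeper, 70 mm beyond the disc's axis along lock_base x, 21 mm above the shelf. The keeper is an open-topped pocket 24 mm wide that begins 52 mm beyond the axis; its walls top out 28 mm above the shelf.
- bar: Yellow lock bar, loose, steel, about 0.3 kg, 16 mm wide, 14 mm high, reaching 10 mm behind the tab's centre and 132 mm ahead of it; slides in the guide with under 4 N. Origin on its underside straight below the tab's centre, 16 mm above the shelf at the start; x toward the nose.
There are look-alikes about, which are no part of the job. What is meant by the bar is not pink, and is the smaller of those in its own colour.

How it is judged:
On the way:
1. the disc's slot is turned into line with the bar while the bar is still short of the disc (angle between the y axis of slot and the x axis of lock_base, either way round below 0.25 rad and x of nose in the frame of lock_base below -0.044 m), for 0.1 s.
At the end, for the whole second after the job is handed in: The bar lies at rest and flat through the disc's slot, its nose within 6 mm of the keeper's end stop and centred within 10 mm, its tab end within 8 mm of the guide's middle line, and the slot in line with the bar within 0.15 rad (x of nose in the frame of lock_base above 0.064 m and y of nose in the frame of lock_base between -0.01 and 0.01 m and y of tab in the frame of lock_base between -0.008 and 0.008 m and z of nose in the frame of lock_base below 0.029 m and z of tab in the frame of lock_base below 0.052 m and angle between the y axis of slot and the x axis of lock_base, either way round below 0.15 rad and velocity of joint disc between -0.05 and 0.05 rad/s and linear speed of bar below 0.01 m/s); the robot touches nothing.
It fails at once if the bar is lifted from its guide (its tab 12 mm higher, or its nose 10 mm higher, than when it slides) or taken sideways out of it (z of tab in the frame of lock_base above 0.057 m or z of nose in the frame of lock_base above 0.033 m or y of tab in the frame of lock_base above 0.02 m or y of tab in the frame of lock_base below -0.02 m).
It fails at once if the matte silver flash capacitor can is disturbed (moved more than 10 mm or tipped) (distance of capacitor from where it was at the start of the episode above 0.01 m or angle between capacitor's own z axis and vertical above 0.3 rad).
It fails at once if the black plastic lens mount is disturbed (moved more than 10 mm or tipped) (distance of lens_mount from where it was at the start of the episode above 0.01 m or angle between lens_mount's own z axis and vertical above 0.3 rad).
It fails at once if the white ceramic resistor block is disturbed (moved more than 10 mm or tipped) (distance of resistor from where it was at the start of the episode above 0.01 m or angle between resistor's own z axis and vertical above 0.3 rad).
It also fails if it takes over 45 s, if anything falls off the work surface, if the arm or the gripper's body presses on something with over 40 N, if the wrist force passes 120 N, or if a joint passes its speed limit or range.

## Working session

There is one attempt and no reset: what is moved stays moved. The work goes in short steps, Python scripts to look and compute and a tool call to move; the robot and the scene stay as the last step left them, time stands still between calls to the robot, and variables do not carry over. Pictures are saved under pics/ and viewed, at most 10 in all, crops included, and the job is handed in when it is done.

Besides the shell and the picture viewer there is one more tool, called after ">>>" as a command line: name --argument value ..., lists and objects as JSON in quotes. arm_command: Moves the arm, as the interface text tells. Its arguments: {"type":"object","properties":{"targets":{"type":"array","items":{"type":"array","items":{"type":"array","items":{"type":"number"}}}},"force":{"type":"number"}},"required":["targets"]}

```bash
mkdir -p pics; cat > h.py <<'E'
import numpy as np, cv2
from workcell import arm
from scipy.spatial.transform import Rotation as Ro
def grab(n):
    s=arm.state(); d=arm.get_image(n)
    if n=="wrist":
        T=np.eye(4); r=np.array(s["tcp_rot"]); T[:3,:3]=Ro.from_rotvec(r).as_matrix() if r.size==3 else r; T[:3,3]=s["position"]
        M=np.linalg.inv(T@np.array(d["T_tool_cam"])); d["R"]=M[:3,:3]; d["t"]=M[:3,3]
    return d
def ray(d,u,v):
    K=np.array([[d["fx"],0,d["cx"]],[0,d["fy"],d["cy"]],[0,0,1.]])
    p=cv2.undistortPoints(np.array([[[u,v]]],float),K,np.array(d["dist_coeffs"],float))[0,0]
    return np.array([p[0],p[1],1.])
def at_z(d,u,v,z):
    R=np.array(d["R"]);t=np.array(d["t"]); c=-R.T@t; w=R.T@ray(d,u,v); return c+w*(z-c[2])/w[2]
def depth(d,u,v):
    R=np.array(d["R"]);t=np.array(d["t"]); return R.T@(ray(d,u,v)*d["z_map"][int(round(v)),int(round(u))]-t)
E
python3 - <<'E'
from h import *
import pickle
for n in("top","side"):
    d=grab(n); cv2.imwrite(f"pics/{n}0.png",d["image"]); pickle.dump(d,open(n+"0.pkl","wb"))
print(arm.state())
E
```

```text
{'time': 0.1, 'q': array([ 1.01741569e+00,  4.91465294e-01,  1.55935367e+00, -3.62340296e-05,
        1.09167132e+00, -1.05619949e-01]), 'qvel': array([-1.53259233e-03, -7.40672599e-04, -1.76035993e-05, -1.08838845e-03,
        7.82734047e-04,  3.47146101e-04]), 'joint_torque': array([ 2.37593798e-03, -6.13621402e+01, -2.58614856e+01,  6.93867705e-02,
        4.69580793e-02, -2.79891822e-06]), 'position': array([0.27047536, 0.56319783, 0.18085331]), 'tcp_rot': array([-6.97396636e-01, -3.06294087e+00,  1.35037102e-03]), 'contact_force': array([ 0.76784061, -0.62795694,  1.32855781]), 'moment': array([ 0.0206893 , -0.02026482,  0.01662716]), 'grip_force': 0.0, 'opening': 0.09482994670343599}
```

View pics/top0.png

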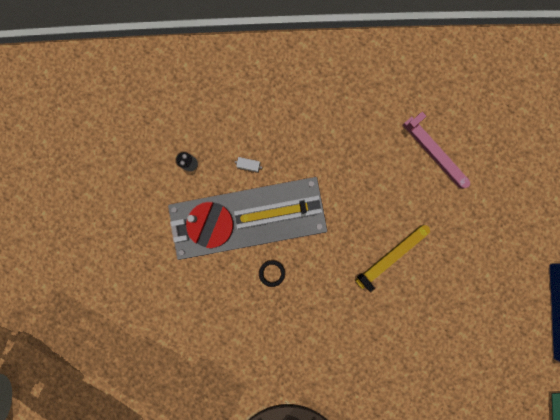

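View pics/side0.png

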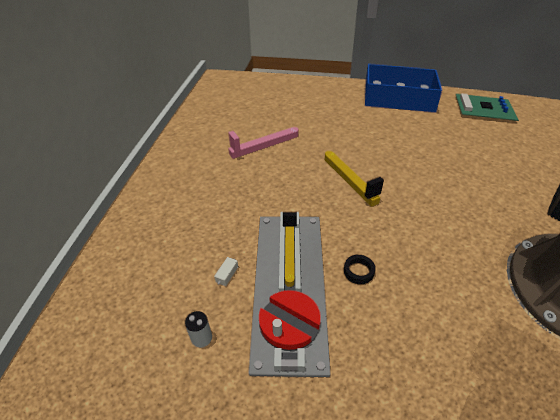

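The top view shows the plate with corners near (169,206), (317,179), (326,231) and (178,258). The disc is centred at (210,225), the pin is at (191,219), and the bar runs from its nose at (241,217) to its tab at (304,207). The side view agrees. The larger yellow bar and the pink one are look-alikes.

```bash
python3 - <<'E'
from h import *
import pickle
d=pickle.load(open("top0.pkl","rb"))
for n,u,v,z in[("disc",210,225,.031),("pin",191,219,.061),("nose",240,218,.03),("tab",304,207,.06),("cTL",169,206,.01),("cTR",317,179,.01),("cBR",326,231,.01),("cBL",178,258,.01),("cap",184,159,.056),("lens",272,273,.018),("res",248,165,.02)]:
    print(n,at_z(d,u,v,z).round(3),depth(d,u,v).round(3))
s=pickle.load(open("side0.pkl","rb"))
for n,u,v,z in[("disc",290,320,.031),("pin",277,323,.061),("tab",290,216,.06)]: print(n,at_z(s,u,v,z).round(3))
cv2.imwrite("pics/c0.png",cv2.resize(d["image"][150:290,150:340],None,fx=4,fy=4,interpolation=2))
E
```

```text
disc [0.506 0.147 0.031] [0.506 0.15  0.015]
pin [0.519 0.179 0.061] [0.519 0.179 0.061]
nose [0.519 0.084 0.03 ] [0.519 0.084 0.03 ]
tab [ 0.536 -0.048  0.06 ] [ 0.536 -0.048  0.06 ]
cTL [0.549 0.239 0.01 ] [0.549 0.238 0.011]
cTR [ 0.598 -0.079  0.01 ] [ 0.598 -0.08   0.007]
cBR [ 0.487 -0.095  0.01 ] [ 0.487 -0.095  0.011]
cBL [0.438 0.221 0.01 ] [0.438 0.22  0.013]
cap [0.642 0.193 0.056] [0.643 0.194 0.051]
lens [0.403 0.021 0.018] [0.401 0.022 0.001]
res [0.631 0.066 0.02 ] [0.631 0.066 0.019]
disc [0.503 0.156 0.031]
pin [0.519 0.181 0.061]
tab [ 0.535 -0.04   0.06 ]
```

View pics/c0.png

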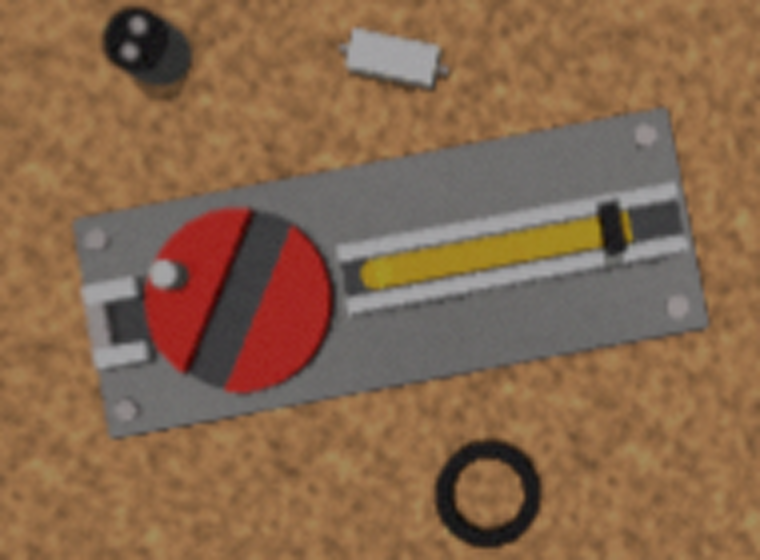

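Lock frame: origin is about (0.506, 0.149), with x pointing along (-0.1525, 0.988). The pin sits at about -32°, so I'll turn the disc to -90°. First I align the tool with the lock (tool x = lock y, tool y = lock x) and close the fingers.

>>> arm_command --targets '[[[0,0,-6.9,0,0,0,-1],[0,0,-6.9,0,0,0,-1],[0,0,-6.9,0,0,0,-1],[0,0,-6.9,0,0,0,-1],[0,0,-6.9,0,0,0,-1],[0,0,0,-2,-4,0,-1],[0,0,0,-2,-4,0,-1],[0,0,0,-2,-4,0,-1]]]'

```text
time: 0.9
position: [0.3487, 0.4528, 0.181]
tcp_rot: [0.244, -3.132, 0.001]
contact_force: [0.1, 0.4, 0.0]
opening: 0.0365
grip_force: 0.0
```

>>> arm_command --targets '[[[0,0,0,-2,-4,0,-1],[0,0,0,-2,-4,0,-1],[0,0,0,-2,-4,0,-1],[0,0,0,-2,-4,0,-1],[0,0,0,-2,-4,0,-1],[0,0,0,-2,-4,0,-1],[0,0,0,-1.5,-3,0,-1],[0,0,0,0,0,0,-1]]]'

```text
time: 1.7
position: [0.5251, 0.2049, 0.1809]
tcp_rot: [0.236, -3.133, 0.001]
contact_force: [0.8, -0.4, -0.7]
opening: 0.0008
grip_force: 0.0
```

```bash
cat >> h.py <<'E'
def lk(p,o=(0.506,0.149),a=(-.1525,.988)):
    a=np.array(a)/np.hypot(*a); r=np.array(p[:2])-o; return np.array([r@a, r@np.array([-a[1],a[0]]), p[2]])
E
python3 - <<'E'
from h import *
d=grab("wrist"); cv2.imwrite("pics/w1.png",d["image"])
import pickle; pickle.dump(d,open("w1.pkl","wb"))
s=arm.state(); print(s["time"],s["position"],lk(s["position"]),Ro.from_rotvec(s["tcp_rot"]).as_matrix().round(3),s["contact_force"],s["opening"])
E
```

```text
1.75 [0.52395637 0.20643585 0.18089546] [ 0.05402448 -0.02650781  0.18089546] [[-0.989 -0.151 -0.001]
 [-0.151  0.989 -0.   ]
 [ 0.001  0.    -1.   ]] [-0.21053054 -0.1101288   0.53057458] 0.00041123228331368255
```

View pics/w1.png

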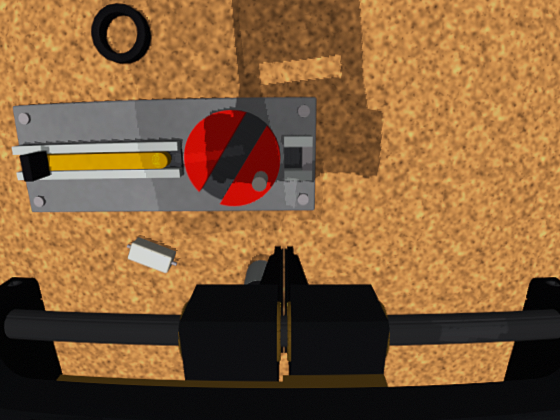

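The wrist view shows the disc centre at (232,158), the pin top at (260,181), the bar's nose at (167,160) and its tab at (34,166). The fingers are shut and nothing else is in the way.

```bash
python3 - <<'E'
from h import *
import pickle
d=pickle.load(open("w1.pkl","rb"))
for n,u,v,z in[("disc",232,158,.031),("pin",260,181,.061),("nose",167,160,.025),("tab",36,157,.06),("TR",316,98,.01),("BR",315,210,.01),("TL",14,106,.01),("BL",32,211,.01)]:
    p=at_z(d,u,v,z); q=depth(d,u,v); print(n,p.round(4),lk(p).round(4),lk(q).round(4))
E
```

```text
disc [0.5044 0.1497 0.031 ] [0.0009 0.0014 0.031 ] [-0.0012 -0.0008  0.0166]
pin [0.5165 0.1814 0.061 ] [ 0.0304 -0.0154  0.061 ] [ 0.0303 -0.0155  0.0602]
nose [0.5172 0.0833 0.025 ] [-0.0666 -0.001   0.025 ] [-0.0656 -0.0005  0.0283]
tab [ 0.5248 -0.034   0.06  ] [-0.1837  0.0093  0.06  ] [-0.1917  0.0078  0.0491]
TR [0.4348 0.2238 0.01  ] [0.0848 0.0589 0.01  ] [ 0.0857  0.059  -0.0004]
BR [0.5512 0.2434 0.01  ] [ 0.0864 -0.059   0.01  ] [ 0.0872 -0.062   0.0004]
TL [ 0.485  -0.0938  0.01  ] [-0.2367  0.0578  0.01  ] [-0.2368  0.0578  0.0099]
BL [ 0.6016 -0.077   0.01  ] [-0.2379 -0.06    0.01  ] [-0.2385 -0.0602  0.0093]
```

>>> arm_command --targets '[[[0,0,0,0.1,0.2,3.5,-1],[0,0,0,0.1,0.2,3.5,-1],[0,0,0,0.1,0,3.5,-1],[0,0,0,0.1,0,2.5,-1],[0,0,0,0,0,1.0,-1],[0,0,0,0,0,0,-1],[0,0,0,0,0,0,-1]]]'

```text
time: 2.45
position: [0.519, 0.2119, 0.0423]
tcp_rot: [-0.243, 3.131, 0.001]
contact_force: [0.7, -0.9, 0.7]
opening: 0.0006
grip_force: 0.0
```

```bash
python3 - <<'E'
from h import *
s=arm.state(); print(s["time"],lk(s["position"]),s["contact_force"])
E
```

```text
2.45 [ 0.06017854 -0.02247366  0.04228789] [ 0.70289993 -0.86056657  0.70604282]
```

>>> arm_command --targets '[[[0,0,0,0,-0.6,0,-1],[0,0,0,-0.1,-0.6,0,-1],[0,0,0,-0.1,-0.6,0,-1],[0,0,0,-0.1,-0.6,0,-1],[0,0,0,-0.2,-0.6,0,-1],[0,0,0,-0.2,-0.5,0,-1],[0,0,0,-0.1,-0.4,0,-1],[0,0,0,0,0,0,-1]]]'

```text
time: 3.25
position: [0.5329, 0.1736, 0.0413]
tcp_rot: [-0.241, 3.132, 0.0]
contact_force: [0.6, 0.0, 0.1]
opening: 0.0005
grip_force: 0.0
```

```bash
python3 - <<'E'
from h import *
import pickle
s=arm.state(); print(s["time"],lk(s["position"]),s["contact_force"])
d=grab("wrist"); pickle.dump(d,open("w2.pkl","wb")); cv2.imwrite("pics/w2.png",d["image"])
E
```

```text
3.25 [ 0.02018412 -0.03028738  0.04129419] [0.56774852 0.01517254 0.11300786]
```

View pics/w2.png

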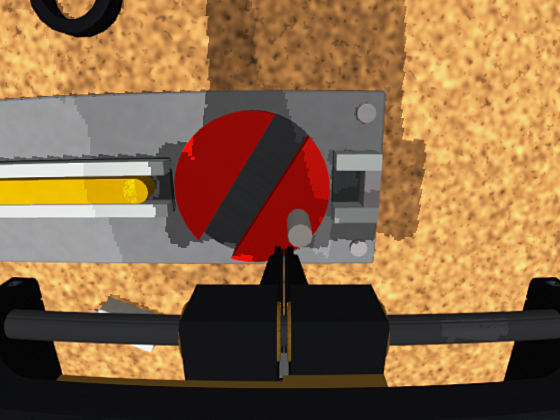

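The pin at (300,235) hasn't moved and the disc hasn't turned. The fingertip at (285,247) seems to have passed beside the pin, so I'll check where the fingers really are.

```bash
python3 - <<'E'
from h import *
import pickle
d=pickle.load(open("w2.pkl","rb"))
K=np.array([[d["fx"],0,d["cx"]],[0,d["fy"],d["cy"]],[0,0,1.]])
T=np.array(d["T_tool_cam"]);print(T.round(3)); M=np.linalg.inv(T)
print("tcp px",cv2.projectPoints(np.array([[0,0,0],[0,0,-.019],[.01,0,0],[-.01,0,0],[.01,.012,-.02]]),cv2.Rodrigues(M[:3,:3])[0],M[:3,3],K,np.array(d["dist_coeffs"]))[0].squeeze())
for n,u,v in[("pin",300,236),("tip",280,256),("tip2",291,256),("tip",278,270),("f",275,275),("fR",297,275),("disc",252,180)]:
    q=depth(d,u,v); c=T[:3,:3]@(ray(d,u,v)*d["z_map"][v,u])+T[:3,3]; print(n,lk(q).round(4),"tool",c.round(4))
print(lk(at_z(d,300,236,.061)))
cv2.imwrite("pics/w2c.png",cv2.resize(d["image"][180:300,200:360],None,fx=4.5,fy=4.5,interpolation=2))
E
```

```text
[[ 0.001 -0.956 -0.293  0.083]
 [ 1.     0.001 -0.001 -0.   ]
 [ 0.001 -0.293  0.956 -0.203]
 [ 0.     0.     0.     1.   ]]
tcp px [[283.75030372 242.57675352]
 [283.73621505 255.42466003]
 [283.77385755 227.18719515]
 [283.72731437 257.52862799]
 [305.57210768 239.53445008]]
pin [ 0.0291 -0.0184  0.0607] tool [ 0.0118  0.0089 -0.0194]
tip [ 0.0183 -0.0198  0.0843] tool [ 0.0105 -0.0018 -0.043 ]
tip2 [ 0.0237 -0.0184  0.0873] tool [ 0.0119  0.0035 -0.046 ]
tip [ 0.0177 -0.0182  0.1025] tool [ 0.0121 -0.0025 -0.0612]
f [ 0.0164 -0.0183  0.1072] tool [ 0.012  -0.0037 -0.0659]
fR [ 0.0258 -0.0177  0.1082] tool [ 0.0126  0.0056 -0.0669]
disc [-0.0007  0.0029  0.0146] tool [ 0.0332 -0.0209  0.0267]
[ 0.02909152 -0.01831492  0.061     ]
```

View pics/w2c.png

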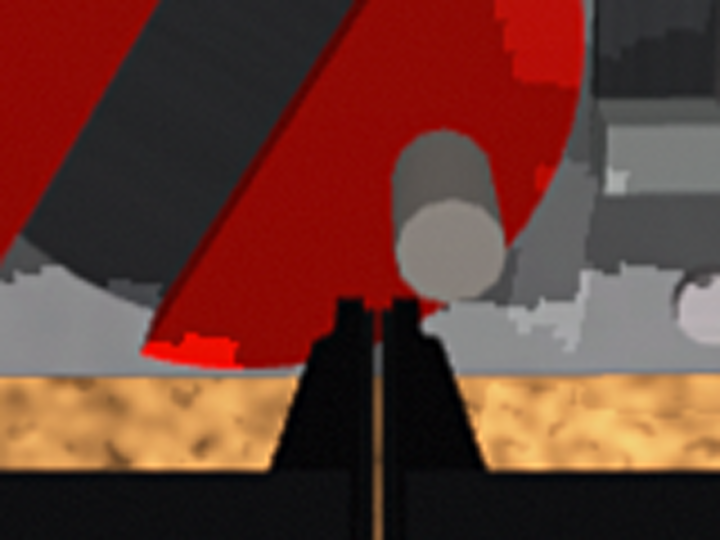

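The finger tips are slim, about ±5 mm, and only brushed the pin. I'll go back around and push with the tip centred on the pin's path.

>>> arm_command --targets '[[[0,0,0,-1.2,0,0,-1],[0,0,0,-0.6,2.0,0,-1],[0,0,0,0,2.0,0,-1],[0,0,0,1.5,0,0,-1],[0,0,0,1.5,0,0,-1],[0,0,0,0,0,0,-1],[0,0,0,0,0,0,-1]]]'

```text
time: 4.0
position: [0.5156, 0.2121, 0.0416]
tcp_rot: [-0.243, 3.131, 0.0]
contact_force: [0.5, 0.4, 0.2]
opening: 0.0007
grip_force: 0.0
```

```bash
python3 - <<'E'
from h import *
s=arm.state(); print(s["time"],lk(s["position"]),s["contact_force"])
E
```

```text
4.0 [ 0.06092173 -0.01915763  0.0415738 ] [0.49525767 0.39979913 0.16168644]
```

>>> arm_command --targets '[[[0,0,0,0,-1.0,0,-1],[0,0,0,0,-1.0,0,-1],[0,0,0,-0.4,-0.4,0,-1],[0,0,0,-0.3,-0.4,0,-1],[0,0,0,-0.3,-0.5,0,-1],[0,0,0,-0.3,-0.5,0,-1],[0,0,0,-0.1,-0.8,0,-1],[0,0,0,0,0,0,-1]]]'

```text
time: 4.8
position: [0.5358, 0.1676, 0.0413]
tcp_rot: [-0.241, 3.132, -0.0]
contact_force: [-0.1, -1.0, -0.0]
opening: 0.0007
grip_force: 0.0
```

```bash
python3 - <<'E'
from h import *
import pickle
s=arm.state(); print(s["time"],lk(s["position"]),s["contact_force"])
d=grab("wrist"); pickle.dump(d,open("w3.pkl","wb")); cv2.imwrite("pics/w3.png",d["image"])
E
```

```text
4.8 [ 0.01381445 -0.0322514   0.0413026 ] [-0.10799164 -0.97968141 -0.02919193]
```

View pics/w3.png

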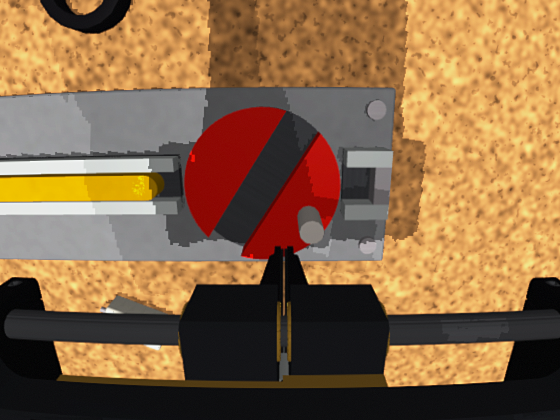

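Missed again: the pin at (311,231) is where it was. I'll measure where the fingertip ends using depth.

```bash
python3 - <<'E'
from h import *
import pickle
d=pickle.load(open("w3.pkl","rb")); T=np.array(d["T_tool_cam"])
for v in range(238,262,2):
    print(v,[(T[:3,:3]@(ray(d,u,v)*d["z_map"][v,u])+T[:3,3]).round(4).tolist() for u in(279,289)])
print(lk(at_z(d,311,231,.061)))
s=arm.state(); print(s["q"],s["position"])
E
```

```text
238 [[-0.001, -0.003, 0.0102], [-0.0011, 0.0034, 0.0104]]
240 [[-0.0028, -0.0031, 0.0111], [-0.0029, 0.0034, 0.0116]]
242 [[-0.0037, -0.003, 0.01], [-0.0036, 0.0034, 0.0098]]
244 [[-0.005, -0.003, 0.0098], [-0.0051, 0.0034, 0.0101]]
246 [[0.0121, -0.0024, -0.0341], [0.0124, 0.0027, -0.0348]]
248 [[0.0832, -0.0, -0.2034], [0.0119, 0.0027, -0.0363]]
250 [[0.0121, -0.0024, -0.0394], [0.0121, 0.0026, -0.0392]]
252 [[0.0125, -0.0023, -0.0427], [0.0126, 0.0026, -0.0428]]
254 [[0.0123, -0.0023, -0.0446], [0.0123, 0.0025, -0.0445]]
256 [[0.0115, -0.0023, -0.0453], [0.0117, 0.0025, -0.0455]]
258 [[0.0113, -0.0023, -0.0469], [0.0122, 0.0025, -0.0491]]
260 [[0.0117, -0.0022, -0.0502], [0.0115, 0.0025, -0.0497]]
[ 0.02869818 -0.01734894  0.061     ]
[ 1.86235475e-01  5.82596048e-01  1.85094954e+00  8.92445148e-05
  7.08149037e-01 -1.53828319e+00] [0.53553334 0.1679822  0.04129431]
```

```bash
python3 - <<'E'
from h import *
d=grab("side"); cv2.imwrite("pics/s3.png",d["image"])
K=np.array([[d["fx"],0,d["cx"]],[0,d["fy"],d["cy"]],[0,0,1.]])
vv,uu=np.mgrid[0:420,0:560]
p=cv2.undistortPoints(np.stack([uu,vv],-1).reshape(-1,1,2).astype(float),K,np.array(d["dist_coeffs"],float))[:,0]
z=d["z_map"].reshape(-1); X=(np.c_[p,np.ones(len(p))]*z[:,None]-np.array(d["t"]))@np.array(d["R"])
a=np.array([-.1525,.988]);a/=np.hypot(*a); r=X[:,:2]-[.506,.149]; L=np.c_[r@a,r@[-a[1],a[0]],X[:,2]]
m=(z>0)&(abs(L[:,0]-.0138)<.025)&(abs(L[:,1]+.032)<.025)&(L[:,2]>.034)
for lo in np.arange(.034,.13,.006):
    k=m&(L[:,2]>=lo)&(L[:,2]<lo+.006)
    if k.sum(): print(lo.round(3),k.sum(),(L[k].min(0)*1000).round(),(L[k].max(0)*1000).round())
s=arm.state();P=np.array(s["position"])
print(cv2.projectPoints(np.array([P]),cv2.Rodrigues(np.array(d["R"]))[0],np.array(d["t"]),K,np.array(d["dist_coeffs"]))[0])
cv2.imwrite("pics/s3c.png",cv2.resize(d["image"][230:370,200:360],None,fx=4,fy=4,interpolation=2))
E
```

```text
0.034 15 [ 34. -22.  35.] [ 36. -12.  40.]
0.04 1 [ 36. -20.  40.] [ 36. -20.  40.]
0.1 1 [ 12. -20. 102.] [ 12. -20. 102.]
0.106 2 [ 12. -20. 106.] [ 13. -20. 107.]
0.118 17 [ 24. -42. 121.] [ 26. -21. 124.]
0.124 36 [ 25. -43. 124.] [ 27. -20. 130.]
[[[267.82329008 320.60984252]]]
```

View pics/s3c.png

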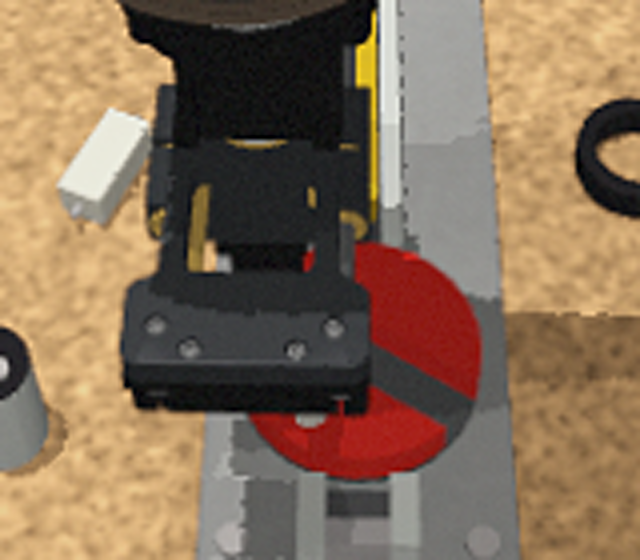

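The gripper body hides the tips in the side view. The wrist depth shows the fingers ending about 34 mm above the nominal TCP, so they have been passing over the pin. I'll move to the keeper side of the pin and probe downward gently.

>>> arm_command --targets '[[[0,0,0,-1.2,0,0,-1],[0,0,0,-0.6,2.0,0,-1],[0,0,0,0,1.7,0,-1],[0,0,0,1.5,0,0,-1],[0,0,0,1.5,0,0,-1],[0,0,0,0,0,0,-1],[0,0,0,0,0,0.3,-1],[0,0,0,0,0,0,-1]]]'

```text
time: 5.7
position: [0.5186, 0.2034, 0.0381]
tcp_rot: [-0.242, 3.132, 0.0]
contact_force: [-0.3, -0.0, -0.3]
opening: 0.0004
grip_force: 0.0
```

>>> arm_command --targets '[[[0,0,0,0,0,0.2,-1],[0,0,0,0,0,0.2,-1],[0,0,0,0,0,0,-1],[0,0,0,0,0,0,-1]]]'

```text
time: 6.1
position: [0.518, 0.2031, 0.0342]
tcp_rot: [0.242, -3.132, -0.0]
contact_force: [0.4, 0.6, 0.3]
opening: 0.0003
grip_force: 0.0
```

```bash
python3 - <<'E'
from h import *
s=arm.state(); print(s["time"],lk(s["position"]),s["contact_force"])
E
```

```text
6.1 [ 0.05165283 -0.02009672  0.03420684] [0.4101697  0.56149366 0.25105598]
```

>>> arm_command --targets '[[[0,0,0,0,0,0.2,-1],[0,0,0,0,0,0.2,-1],[0,0,0,0,0,0.2,-1],[0,0,0,0,0,0,-1]]]'

```text
time: 6.5
position: [0.5178, 0.2031, 0.028]
tcp_rot: [0.242, -3.132, 0.0]
contact_force: [-0.2, 0.5, 0.5]
opening: 0.0003
grip_force: 0.0
```

>>> arm_command --targets '[[[0,0,0,0,0,0.2,-1],[0,0,0,0,0,0.2,-1],[0,0,0,0,0,0,-1]]]'

```text
time: 6.8
position: [0.5178, 0.2031, 0.0241]
tcp_rot: [0.242, -3.132, -0.0]
contact_force: [0.1, -0.0, -0.1]
opening: 0.0004
grip_force: 0.0
```

There's no contact at 24 mm, so the tips do end about 34 mm short of the TCP. I'll go down to TCP z of about 0.010 (real tip at about 44 mm), then push along the arc.

>>> arm_command --targets '[[[0,0,0,0,0,0.4,-1],[0,0,0,0,0,0.4,-1],[0,0,0,0,0,0.3,-1],[0,0,0,0,0,0.3,-1],[0,0,0,0,0,0,-1]]]'

```text
time: 7.3
position: [0.5177, 0.2031, 0.0099]
tcp_rot: [0.242, -3.132, 0.0]
contact_force: [-0.2, 0.2, 0.4]
opening: 0.0005
grip_force: 0.0
```

>>> arm_command --targets '[[[0,0,0,0,-0.5,0,-1],[0,0,0,-0.1,-0.5,0,-1],[0,0,0,-0.2,-0.4,0,-1],[0,0,0,-0.3,-0.4,0,-1],[0,0,0,-0.2,-0.4,0,-1],[0,0,0,0,0,0,-1]]]'

```text
time: 7.9
position: [0.5313, 0.183, 0.0111]
tcp_rot: [-0.241, 3.128, 0.002]
contact_force: [2.9, 5.5, 2.2]
opening: 0.0004
grip_force: 2.6
```

```bash
cat > ang.py <<'E'
from h import *
s=arm.state(); print(s["time"],lk(s["position"]),s["contact_force"])
d=grab("top")
K=np.array([[d["fx"],0,d["cx"]],[0,d["fy"],d["cy"]],[0,0,1.]])
d=grab("wrist"); im=d["image"].astype(int)
b,g,r=im[...,0],im[...,1],im[...,2]
# slot edge direction from red-pixel distribution mapped to disc-top plane
m=(r>90)&(g<40)&(b<40); v,u=np.nonzero(m)
P=np.array([lk(at_z(d,x,y,.031))[:2] for x,y in zip(u[::3],v[::3])]); P=P[np.hypot(*P.T)<.044]
best=min((np.sum(abs(P@[-np.sin(t),np.cos(t)])<.011),t) for t in np.arange(0,np.pi,.01)); print(len(P),best, "slot angle deg",np.degrees(best[1]))
cv2.imwrite(f"pics/a{s['time']:.1f}.png",d["image"])
E
python3 ang.py
```

```text
7.9 [ 0.02977315 -0.03017123  0.01108527] [2.91824312 5.49150697 2.23571349]
4442 (np.int64(220), np.float64(0.48)) slot angle deg 27.501974166279513
```

Contact is made: the slot is now about 27° off line, starting from about 60°. Continuing.

>>> arm_command --targets '[[[0,0,0,-0.2,-0.4,0,-1],[0,0,0,-0.1,-0.4,0,-1],[0,0,0,0,-0.4,0,-1],[0,0,0,0,-0.3,0,-1],[0,0,0,0,0,0,-1]]]'

```text
time: 8.5
position: [0.5347, 0.1678, 0.0105]
tcp_rot: [-0.241, 3.132, 0.0]
contact_force: [0.3, 0.4, 0.3]
opening: 0.0004
grip_force: 0.3
```

```bash
python3 ang.py
```

```text
8.5 [ 0.01423217 -0.03125964  0.0105458 ] [0.34268649 0.41439139 0.28456459]
4566 (np.int64(369), np.float64(0.0)) slot angle deg 0.0
```

The slot reads in line. I'll back off, rise, and look.

>>> arm_command --targets '[[[0,0,0,0,1.0,0,-1],[0,0,0,0,0,-4,-1],[0,0,0,0,-1,-4,-1],[0,0,0,0,-3,-1,-1],[0,0,0,2,-3,0,-1],[0,0,0,1,-3,0,-1],[0,0,0,0,0,0,-1]]]'

```text
time: 9.3
position: [0.5177, 0.0728, 0.1005]
tcp_rot: [0.239, -3.132, 0.0]
contact_force: [0.6, 1.1, 0.3]
opening: 0.0
grip_force: 0.0
```

```bash
python3 ang.py; python3 - <<'E'
from h import *
d=grab("wrist"); cv2.imwrite("pics/w5.png",d["image"])
import pickle; pickle.dump(d,open("w5.pkl","wb"))
E
```

```text
9.3 [-7.71053293e-02  2.27719535e-05  1.00452883e-01] [0.61568688 1.0530614  0.33108624]
1949 (np.int64(52), np.float64(3.12)) slot angle deg 178.76283208081685
```

View pics/w5.png

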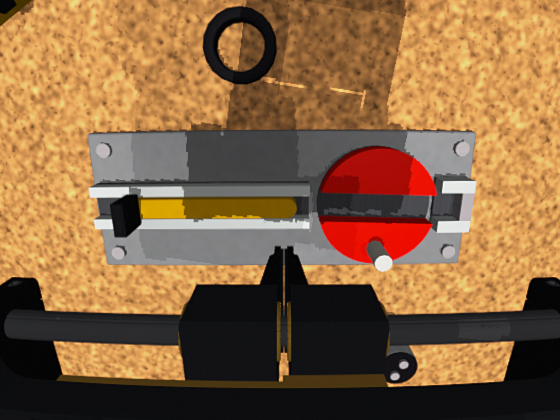

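The slot is in line: it spans (318–432, 195–220), level with the bar, to within about 1°. The pin points to lock -y and the bar is still at its start. Now I move behind the tab.

>>> arm_command --targets '[[[0,0,0,0,-4,0,-1],[0,0,0,0,-4,0,-1],[0,0,0,0,-4,0,-1],[0,0,0,0,-4,0,-1],[0,0,0,0,0,0,-1],[0,0,0,0,0,0,-1]]]'

```text
time: 10.05
position: [0.5434, -0.0828, 0.1]
tcp_rot: [0.241, -3.132, -0.001]
contact_force: [0.8, 0.2, 0.9]
opening: 0.0006
grip_force: 0.0
```

```bash
python3 - <<'E'
from h import *
s=arm.state(); print(s["time"],lk(s["position"]))
d=grab("wrist"); im=d["image"].astype(int); b,g,r=im[...,0],im[...,1],im[...,2]
v,u=np.nonzero((r>150)&(g>110)&(b<50)); L=np.array([lk(depth(d,x,y)) for x,y in zip(u[::2],v[::2])])
L=L[(abs(L[:,2]-.03)<.006)&(abs(L[:,1])<.015)]; print(len(L),L.min(0),L.max(0),np.median(L,0))
E
```

```text
10.05 [-0.23484126 -0.00160955  0.09995746]
781 [-0.1708096  -0.00923871  0.02596377] [-0.06564001  0.00768421  0.03214998] [-0.10318103 -0.00034069  0.02989537]
```

>>> arm_command --targets '[[[0,0,0,0.1,0,3,-1],[0,0,0,0,0,3,-1],[0,0,0,0,0,2,-1],[0,0,0,0,0,1,-1],[0,0,0,0,0,0.3,-1],[0,0,0,0,0,0,-1]]]'

```text
time: 10.7
position: [0.5425, -0.0828, 0.0076]
tcp_rot: [-0.244, 3.132, 0.0]
contact_force: [0.4, 0.3, 0.2]
opening: 0.0004
grip_force: 0.0
```

>>> arm_command --targets '[[[0,0,0,0,1,0,-1],[0,0,0,0,1,0,-1],[0,0,0,0,1,0,-1],[0,0,0,0,1,0,-1],[0,0,0,0,1,0,-1],[0,0,0,0,1,0,-1],[0,0,0,0,0,0,-1]]]'

```text
time: 11.4
position: [0.5325, -0.0228, 0.0073]
tcp_rot: [0.244, -3.131, -0.001]
contact_force: [-0.6, -0.3, 0.2]
opening: 0.0
grip_force: 0.0
```

```bash
cat > nose.py <<'E'
from h import *
s=arm.state(); print(s["time"],lk(s["position"]),s["contact_force"])
d=grab("wrist"); im=d["image"].astype(int); b,g,r=im[...,0],im[...,1],im[...,2]
v,u=np.nonzero((r>110)&(g>80)&(b<40)); L=np.array([lk(depth(d,x,y)) for x,y in zip(u[::2],v[::2])])
L=L[(abs(L[:,2]-.028)<.006)&(abs(L[:,1])<.015)&(L[:,0]<.09)]; print(len(L),L.min(0),L.max(0))
cv2.imwrite(f"pics/n{s['time']:.1f}.png",d["image"])
E
python3 nose.py
```

```text
11.4 [-1.73802761e-01  7.51343363e-06  7.25920236e-03] [-0.55962121 -0.2748648   0.17617707]
2733 [-0.16825121 -0.01120923  0.02320166] [-0.02729906  0.0077311   0.03197372]
```

The bar is sliding, with its nose now at -27 mm. Continuing toward the slot.

>>> arm_command --targets '[[[0,0,0,0,1,0,-1],[0,0,0,0,1,0,-1],[0,0,0,0,1,0,-1],[0,0,0,0,1,0,-1],[0,0,0,0,1,0,-1],[0,0,0,0,1,0,-1],[0,0,0,0,0,0,-1]]]'

```text
time: 12.15
position: [0.5234, 0.0364, 0.0073]
tcp_rot: [0.244, -3.132, -0.001]
contact_force: [0.6, 1.0, 0.5]
opening: 0.0001
grip_force: 0.0
```

```bash
python3 nose.py
```

```text
12.15 [-1.13918630e-01 -5.57710318e-05  7.31743831e-03] [0.59500011 0.97562473 0.50980627]
2776 [-0.10834266 -0.01226755  0.02284499] [0.03142061 0.0077699  0.03204405]
```

>>> arm_command --targets '[[[0,0,0,0,1,0,-1],[0,0,0,0,1,0,-1],[0,0,0,0,0.8,0,-1],[0,0,0,0,0.6,0,-1],[0,0,0,0,0.3,0,-1],[0,0,0,0,0,0,-1]]]'

```text
time: 12.8
position: [0.5181, 0.0721, 0.0073]
tcp_rot: [-0.243, 3.132, 0.0]
contact_force: [-0.0, -0.1, 0.1]
opening: 0.0003
grip_force: 0.0
```

>>> arm_command --targets '[[[0,0,0,0,0.2,0,-1],[0,0,0,0,0.1,0,-1],[0,0,0,0,0,0,-1]]]'

```text
time: 13.1
position: [0.5177, 0.0745, 0.0073]
tcp_rot: [-0.242, 3.132, 0.0]
contact_force: [-0.3, -0.6, -0.7]
opening: 0.0002
grip_force: 0.1
```

```bash
python3 nose.py
```

```text
13.1 [-0.07537481 -0.00021768  0.00734935] [-0.33208497 -0.64037696 -0.73842193]
2758 [-0.07244149 -0.01237752  0.02203557] [0.07093957 0.0079064  0.03198615]
```

>>> arm_command --targets '[[[0,0,0,0,0.1,0,-1],[0,0,0,0,0.1,0,-1]]]'

```text
time: 13.35
position: [0.5177, 0.0761, 0.0074]
tcp_rot: [-0.242, 3.132, -0.001]
contact_force: [1.3, -12.4, 2.1]
opening: 0.0007
grip_force: 6.2
```

>>> arm_command --targets '[[[0,0,0,0,0.1,0,-1],[0,0,0,0,0.1,0,-1]]]'

```text
time: 13.55
position: [0.5184, 0.0767, 0.0078]
tcp_rot: [-0.243, 3.13, -0.003]
contact_force: [4.1, -27.7, 6.6]
opening: 0.0008
grip_force: 13.9
```

The force rises firmly against the end stop, so the bar is home. Retreating.

>>> arm_command --targets '[[[0,0,0,0,-0.5,0,-1],[0,0,0,0,-1.5,0,-1],[0,0,0,0,0,-3,-1],[0,0,0,0,0,-4,-1],[0,0,0,0,0,-4,-1],[0,0,0,0,2,0,-1],[0,0,0,0,0,0,-1],[0,0,0,0,0,0,-1]]]'

```text
time: 14.35
position: [0.5168, 0.0782, 0.117]
tcp_rot: [0.243, -3.131, -0.0]
contact_force: [-0.7, -0.2, 0.3]
opening: 0.0004
grip_force: 0.0
```

```bash
python3 nose.py; python3 ang.py; cp pics/n14.3*.png pics/fin.png 2>/dev/null || cp "$(ls -t pics/n*.png|head -1)" pics/fin.png
```

```text
14.35 [-0.07165347  0.00013399  0.11698548] [-0.73708614 -0.19491778  0.2628151 ]
1285 [-0.07143782 -0.01145731  0.02224973] [0.06910188 0.0073352  0.03205897]
14.4 [-0.07181708  0.00017937  0.11670613] [-0.19566471  0.22896663 -0.83435297]
1718 (np.int64(11), np.float64(0.0)) slot angle deg 0.0
```

View pics/fin.png

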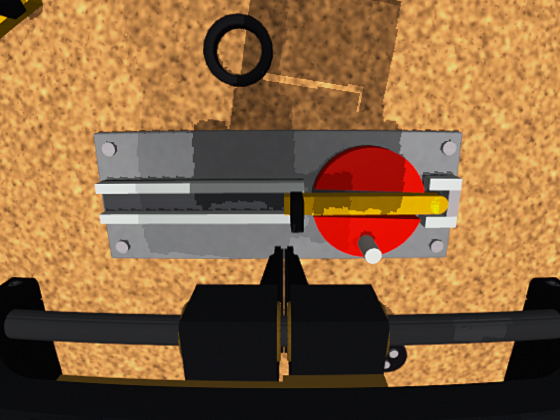

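The bar lies straight through the slot, with its nose at (445,205) against the end stop in the keeper. The tool is clear of everything.

```bash
python3 -c "
from workcell import arm
print(arm.hand_in())"
```

```text
the job is handed in; nothing more can be done
None
```

The shaft lock is set and handed in: slot in line, bar pushed home until force rose at the end stop, and loose parts never touched, though the hand-in returned no verdict.

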